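Lock the jig's sliding table with its index pin

TASK

Take the steel index pin out of the wooden block and stand it in the hole of the boss on the jig's sliding table, tip down on the hidden bar inside. Keeping hold of the pin, press it lightly on the bar and slide the table along with it to the left until the pin drops into the hidden slot, then stop, push it gently home until its collar sits on the boss, and let go. Never force the pin, and leave the tape roll, the sanding block and the whetstone where they lie.

Things in the scene. Friction and masses are not known exactly. Their poses are not given: they have to be found in the camera images.
- jig: Grey painted jig base fixed to the work surface, 84 x 200 mm, 39 mm high; origin at the centre of its underside, z up; y is the direction in which its table slides. A 24 mm wide trough runs along y inside it (at x = 0), covered by the table; in the trough lies a steel index bar with one slot across it
- bar_mid (a point): Point in the jig at x = 0, y = 0, 30 mm above the work surface, level with the hard flat top of the hidden, immovable bar; axes as the jig's. The only slot (16 mm wide along y, across the whole bar, 17 mm deep) differs in place every time and shows nowhere: its centre is between y = -5 and +42 mm from here, and 25 mm or more to the +y side of the boss at the start
- table (a joint): Position of the sliding table along the jig's y, 0 to 0.10 m, growing toward +y (to the robot's left); its hole is at y = -50 mm + this value in the jig's frame. The table slides with about 1.5 N of friction and is moved by the pin in its hole
- boss (a point): Top centre of the boss, a dark steel block 36 x 36 mm in the middle of the aluminium table (92 x 230 mm, top 52 mm above the work surface; fence along its far edge, top at 62 mm). It is 64 mm above the work surface, at the mouth of a vertical round hole, 15.5 mm in diameter, that goes through boss and table to the bar; the bar's top is 34 mm below. Axes as the jig's
- pin_center (a point): Middle of the loose steel index pin, half-way up its 98 mm (49 mm above the tip); z runs from tip to knob. Shaft 12 mm in diameter, 48 mm long, the lowest 8 mm tapering to a flat 5 mm tip; then a collar 24 mm in diameter, 4 mm thick; then the knob. 0.12 kg. It must not press on the jig, downward or sideways, with more than 35 N
- pin_knob (a point): Middle of the pin's dark knurled knob, 20 mm in diameter and 46 mm tall, to hold it by; 75 mm above the tip, 23 mm above the collar's top. Axes as the pin's
- pin_tip (a point): Centre of the pin's flat lower end. While it rides on the bar, the collar's underside (48 mm above the tip) is 14 mm above the boss; home in the slot, the collar sits on the boss and the tip is 14 mm below the bar's top
- stand: Light wooden block, 50 x 80 mm and 52 mm high, fixed; origin at the centre of its underside. The pin stands upright in its through hole (15.5 mm in diameter) at x = 0, y = +12 mm of this frame, collar on the block's top, tip 4 mm above the work surface. Two short bit shanks stick up at most 12 mm at y = -28 mm
- tape_roll: Roll of tape lying flat, 98 mm across, 25 mm high; origin at the centre of its underside; a bystander
- sanding_block: Cork sanding block, 45 x 75 mm, 23 mm high; origin at the centre of its underside; a bystander
- whetstone: Dark whetstone, a bar 30 x 85 mm, 18 mm high, lying flat; origin at the centre of its underside; a bystander

How it is judged:
By the outcome, as a careful person would: the job done as asked, in the order asked, and still so for the second after the job is handed in, with the robot touching nothing.
It also fails if it takes over 72 s, if anything falls off the work surface, if the arm or the gripper's body presses on something with over 40 N, if the wrist force passes 120 N, or if a joint passes its speed limit or range.

ROBOT

A 7-joint arm with a two-finger parallel gripper is mounted at the origin on a cart in front of the work surface, level with it; the furniture and walls round the work are solid. World frame = base frame: x ahead of the robot, y to its left, z up, the work surface at z = 0. Lengths are in m, angles in rad, forces in N, time in s.
With the tool pointing down it reaches from about 0.35 to 0.9 m from the base axis. Payload 19.9 kg.
Tool frame: the origin (TCP) lies on the centre line of the jaws, within the pads' length; the fingertips stand 8 mm ahead of it and the grasp point (between the pads) lies 11 mm behind it; z points along the fingers, y is the line along which they close (so a half turn about z gives the same grasp; the last joint's range is limited). The gripper opens to 85 mm and grips with 20 to 120 N. Pads are 22 mm wide; open, the fingers measure 114 mm over their backs; the gripper's body (76 mm by 85 mm) begins 54 mm behind the grasp point. The pads swing forward as they close: fully open they stand 13 mm farther back than shut.
Start: joints at [1.177, 0.417, -0.01, 1.614, 0.005, 1.111, -0.053], TCP at [0.216, -0.586, 0.239] pointing down, gripper open.
Joint ranges: [-2.81, 2.81], [-0.39, 2.02], [-1.27, 1.25], [0.06, 2.57], [-1.19, 4.33], [0.19, 2], [-2.82, 2.82]. Speed limits (rad/s): [1.89, 1.89, 2.39, 2.39, 3.01, 3.01, 3.01].

INTERFACE

Orientations are given as a unit quaternion [x, y, z, w].
In Python, from station import telemetry, imaging, job gives the robot as it stands.
- The arm moves only by the tool jog_arm, never from a script. Its argument "moves" is a list that holds one entry, the list of rows, each a list of 7 numbers: the shift along the tool's x, y, z in m, then the turn, a rotation vector about the tool's x, y, z in rad, then the opening, from 0 (shut) to 1 (fully open). A call has 1 to 12 rows; each row shifts and turns the commanded pose from where the row before left it, along the tool's axes as they then stand; what a row does not reach is not made up. A row lasts 1/10 s, in which the tool goes at most 50 mm and 8.59 degrees, less where a joint would pass 70% of its speed; a pose out of reach is approached as far as the arm can. A call with a gripper value outside its range is refused whole. The fingers move at their own pace and stop on an object; "force" is the grip in N (left out, the last holds). Time passes only in rows, so rows that do not move let the fingers close. It gives the time, the measured TCP pose, the force, the opening and the grip force at its end, in the units of the state.
- telemetry.state(): the state, without advancing time (a new reading comes with each control period).
- imaging.snapshot(name): name is "side" or "top" or "wrist"; returns (picture, depth): 400x640x3 uint8, blue, green, red; 400x640 float32, m along the optical axis (not along the pixel's ray), 0 where there is no reading.
- imaging.camera_model(name): a dict with "fx", "fy", "cx", "cy" (pixels), "rvec" (rotation vector, rad) and "tvec" (3), from world to camera coordinates, as OpenCV has them. Camera axes: x right, y down, z forward; pixel columns grow to the right and rows downward; lengths in m; the calibration is good to about 2 mm. A picture is of the moment at which its call begins: read the wrist's pose just before it. camera_model takes no time and is no camera call; for the wrist camera it gives the pose at the moment of the call.
- job.finish_job(): hands the job in; it is judged then, once.
The state is a dict: "clock": time; "joint_pos": joint angles; "qd": joint speeds; "joint_efforts": joint torques, N m; "position": TCP position; "eef_rot": TCP orientation; "wrist_force": force on the tool from outside, world axes, zero at the start; "ft_torque": the same for the moment, N m; "grip_width": opening from 0.0 (shut) to 1.0 (fully open); "finger_force": force on a finger pad.
Only numpy, scipy, OpenCV 4.12 (cv2) and the standard library are available. Lean on these libraries where they do the work, as an engineer would, in place of code of your own. Each camera call takes 0.05 s, during which the arm holds its last target. There are 200 camera calls.

## Working session

There is one attempt and no reset: what is moved stays moved. The work goes in short steps, Python scripts to look and compute and a tool call to move; the robot and the scene stay as the last step left them, time stands still between calls to the robot, and variables do not carry over. Pictures are saved under pics/ and viewed, at most 10 in all, crops included, and the job is handed in when it is done.

Besides the shell and the picture viewer there is one more tool, called after "Request:" as name([rows], argument=value, ...), one row to a line, values as JSON. jog_arm: Moves the arm, as the interface text tells. Its arguments: {"type":"object","properties":{"moves":{"type":"array","items":{"type":"array","items":{"type":"array","items":{"type":"number"}}}},"force":{"type":"number"}},"required":["moves"]}

```bash
mkdir -p pics; cat > h.py <<'E'
import numpy as np, cv2
from station import telemetry, imaging, job
from scipy.spatial.transform import Rotation as R
def snap(n):
    m=imaging.camera_model(n); p,d=imaging.snapshot(n); return p,d,m
def world(d,m):
    v,u=np.mgrid[:d.shape[0],:d.shape[1]]
    c=np.stack([(u-m['cx'])/m['fx']*d,(v-m['cy'])/m['fy']*d,d],-1)
    Rm=cv2.Rodrigues(np.array(m['rvec'],float))[0]
    w=(c-np.array(m['tvec']).reshape(3))@Rm
    w[d<=0]=np.nan
    return w
E
python3 - <<'E'
from h import *
s=telemetry.state(); print(s)
for n in('top','side'):
    p,d,m=snap(n); cv2.imwrite(f'pics/{n}0.png',p); np.savez(f'{n}0.npz',p=p,w=world(d,m)); print(n,m)
E
```

```text
{'clock': 0.0, 'joint_pos': array([ 1.17648567,  0.41797681, -0.01033852,  1.61421352,  0.00465863,
        1.11068185, -0.05300208]), 'qd': array([-1.14863684e-03, -1.15645741e-03,  7.41179224e-05, -2.50113514e-03,
        9.63180575e-04, -3.22473060e-04, -4.63597157e-04]), 'joint_efforts': array([ 9.42394836e-04, -8.64435339e+01,  6.79388624e-01, -4.34887362e+01,
        1.90615427e-02,  7.45212397e-03, -1.26532069e-05]), 'position': array([ 0.21585797, -0.58616304,  0.23864177]), 'eef_rot': array([ 9.84478903e-01,  1.75501841e-01, -1.30600527e-04, -6.14055316e-04]), 'wrist_force': array([0.63126919, 0.96389678, 0.49999346]), 'ft_torque': array([ 0.02285512,  0.03033776, -0.02203322]), 'finger_force': 0.0, 'grip_width': 1.0023912082821065}
top {'fx': 425.9199044109433, 'fy': 425.9199044109433, 'cx': 323.7227583589655, 'cy': 206.80105695145633, 'rvec': array([ 2.16735782, -2.17451506,  0.12976311]), 'tvec': array([0.01028526, 0.51798369, 1.15639841])}
side {'fx': 511.32755935466463, 'fy': 511.32755935466463, 'cx': 316.50228042757135, 'cy': 207.4308677602823, 'rvec': array([ 0.27139701, -2.6555996 ,  1.44653244]), 'tvec': array([0.47590939, 0.1044705 , 1.41841585])}
```

View pics/top0.png

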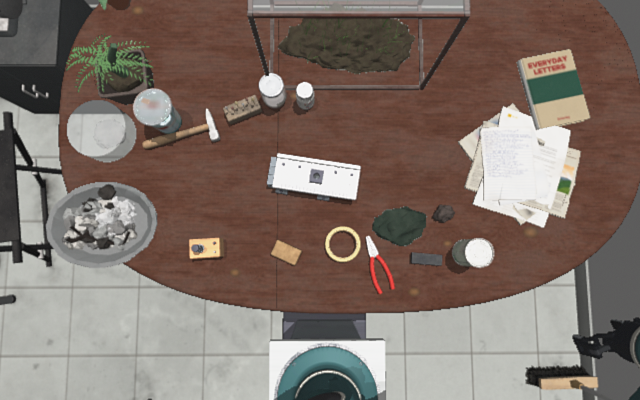

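View pics/side0.png

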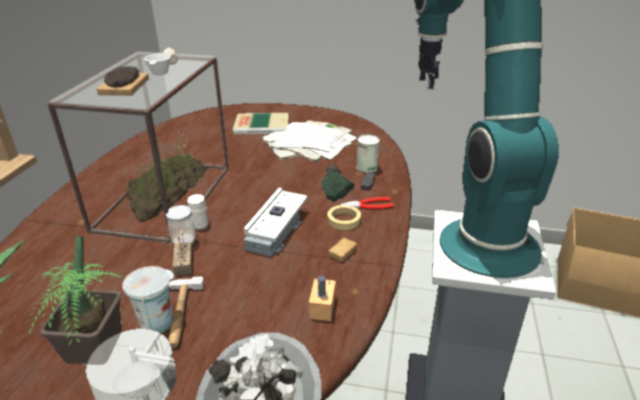

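The top picture shows the boss at about (316,176), the table spanning (270–360, 155–200), the stand at (206,248) and the pin knob at (199,248). The bystanders lie at (286,252), (343,244) and (426,258). The side view shows the same layout, and the terrarium is beyond the jig.

```bash
python3 - <<'E'
from h import *
f=np.load('top0.npz'); w=f['w']; p=f['p'].astype(int)
def pts(u0,u1,v0,v1,z0,z1):
    a=w[v0:v1,u0:u1].reshape(-1,3); return a[(a[:,2]>z0)&(a[:,2]<z1)]
def show(n,a):
    r=cv2.minAreaRect((a[:,:2]*1000).astype(np.float32)); b=cv2.boxPoints(r)
    print(n,len(a),'med',np.median(a,0).round(4),'rect',np.round(r[0],1),np.round(r[1],1),r[2].__round__(1),b.round(0).tolist())
show('table',pts(255,375,145,210,.045,.058))
show('fence',pts(255,375,145,210,.0595,.09))
show('boss',pts(300,332,165,190,.059,.09))
show('stand',pts(180,235,230,268,.044,.058))
show('knob',pts(180,235,230,268,.08,.12))
show('collar+',pts(180,235,230,268,.058,.12))
show('sand',pts(262,310,235,272,.015,.03))
g=w[:,:,2]
print(np.nanmax(g[230:268,180:235]))
print((g[238:258,186:226:2]*1000).round(0)[::2])
s=telemetry.state(); Rt=R.from_quat(s['eef_rot']); print(Rt.as_matrix().round(3))
E
```

```text
table 2325 med [0.5946 0.0298 0.0528] rect [601.5  34.1] [237.8  93.6] 81.1 [[537.0, -76.0], [629.0, -91.0], [666.0, 144.0], [574.0, 159.0]]
fence 453 med [0.6313 0.027  0.0634] rect [614.3  28.3] [227.4  64.7] 81.1 [[565.0, -79.0], [629.0, -89.0], [664.0, 136.0], [600.0, 146.0]]
boss 157 med [0.6009 0.0297 0.0645] rect [602.9  34.8] [82.4 40.1] 81.5 [[577.0, -3.0], [617.0, -9.0], [629.0, 73.0], [589.0, 79.0]]
stand 479 med [0.4075 0.3254 0.0527] rect [406.7 330.9] [49.8 81.8] 3.3 [[379.0, 370.0], [384.0, 289.0], [434.0, 291.0], [429.0, 373.0]]
knob 67 med [0.4068 0.3403 0.1005] rect [405.8 341.7] [18.3 18.3] 2.9 [[396.0, 350.0], [397.0, 332.0], [415.0, 333.0], [414.0, 351.0]]
collar+ 95 med [0.4069 0.3375 0.098 ] rect [408.4 326.2] [29.3 49.5] 0.7 [[394.0, 351.0], [394.0, 301.0], [423.0, 302.0], [423.0, 351.0]]
sand 435 med [0.3935 0.1154 0.0244] rect [394.1 114.8] [74.7 45. ] 65.2 [[358.0, 90.0], [399.0, 71.0], [430.0, 139.0], [389.0, 158.0]]
0.10663624979095108
[[  2.  -0.   1.   3.   2.   3.   1.  -2.  -1.  55.  52.  54.  53.  54.
   51.  54.  50.  36.  13.   7.]
 [  3.   1.  53.
[... 302 characters left out ...]
-2.   6.  52. 100. 103. 105. 100.  82.  58.  51.  48.  55.  51.  53.
   53.  51.  53.  37.  11.   1.]
 [ -5.  -1.  54. 102. 104. 102.  99.  84.  65.  50.  52.  48.  51.  52.
   52.  52.  55.  42.  14.   1.]
 [  2.  -1.  52. 104. 100. 104.  94.  75.  56.  52.  50.  54.  53.  52.
   50.  52.  51.  46.  15.   0.]
 [ -0.   2.  52.  55.  49.  53.  53.  54.  54.  54.  51.  52.  51.  52.
   61.  49.  58.  40.  15.   2.]
 [  1.  -1.  52.  52.  54.  52.  52.  55.  55.  50.  51.  51.  52.  50.
   53.  53.  56.  40.  16.  -4.]
 [  0.   3.  49.  54.  53.  53.  55.  52.  52.  50.  56.  53.  54.  49.
   53.  33.   0.  -1.   2.   2.]]
[[ 0.938  0.346 -0.   ]
 [ 0.346 -0.938  0.001]
 [-0.    -0.001 -1.   ]]
```

```bash
cat >> h.py <<'E'
def plan(wps):
    """wps: list of (xyz, tool-y yaw rad or None, nrows); prints rows of tool-frame shift+turn from present pose"""
    s=telemetry.state(); P=np.array(s['position']); M=R.from_quat(s['eef_rot']).as_matrix()
    rows=[]
    for X,yaw,n in wps:
        X=np.array(X,float)
        # target: z down, tool y at yaw
        if yaw is not None:
            y=np.array([np.cos(yaw),np.sin(yaw),0]); z=np.array([0,0,-1.]); T=np.column_stack([np.cross(y,z),y,z])
        else: T=M
        rv=R.from_matrix(M.T@T).as_rotvec()/n
        for i in range(n):
            d=np.round(M.T@((X-P)/(n-i)),4); r=np.round(rv,4)
            rows.append(list(d)+list(r)); P=P+M@d; M=M@R.from_rotvec(r).as_matrix()
    for k in range(0,len(rows),12): print('CALL',[[round(float(v),4)+0 for v in r] for r in rows[k:k+12]])
    return rows
E
python3 - <<'E'
from h import *
J=np.arctan2(.988,.156)
plan([([.45,-.30,.25],np.radians(-10),10),([.406,.32,.25],J,16)])
E
```

```text
CALL [[0.0319, -0.0188, -0.0011, -0.0001, 0.0, -0.1043], [0.0336, -0.0153, -0.0011, -0.0001, 0.0, -0.1043], [0.0351, -0.0118, -0.0011, -0.0001, 0.0, -0.1043], [0.0361, -0.008, -0.0011, -0.0001, 0.0, -0.1043], [0.0367, -0.0043, -0.0011, -0.0001, 0.0, -0.1043], [0.037, -0.0004, -0.0011, -0.0001, 0.0, -0.1043], [0.0368, 0.0035, -0.0011, -0.0001, 0.0, -0.1043], [0.0363, 0.0073, -0.0011, -0.0001, 0.0, -0.1043], [0.0353, 0.011, -0.0012, -0.0001, 0.0, -0.1043], [0.0339, 0.0145, -0.0011, -0.0001, 0.0, -0.1043], [0.0377, -0.0095, 0.0, 0.0, 0.0, -0.0993], [0.0384, -0.0057, 0.0, 0.0, 0.0, -0.0993]]
CALL [[0.0388, -0.0018, 0.0, 0.0, 0.0, -0.0993], [0.0388, 0.002, 0.0, 0.0, 0.0, -0.0993], [0.0384, 0.0059, 0.0, 0.0, 0.0, -0.0993], [0.0376, 0.0096, 0.0, 0.0, 0.0, -0.0993], [0.0365, 0.0133, 0.0, 0.0, 0.0, -0.0993], [0.035, 0.0169, 0.0, 0.0, 0.0, -0.0993], [0.0331, 0.0203, 0.0, 0.0, 0.0, -0.0993], [0.031, 0.0235, 0.0, 0.0, 0.0, -0.0993], [0.0285, 0.0264, 0.0, 0.0, 0.0, -0.0993], [0.0257, 0.0291, 0.0, 0.0, 0.0, -0.0993], [0.0227, 0.0315, 0.0001, 0.0, 0.0, -0.0993], [0.0195, 0.0336, 0.0, 0.0, 0.0, -0.0993]]
CALL [[0.0161, 0.0354, 0.0001, 0.0, 0.0, -0.0993], [0.0125, 0.0368, 0.0, 0.0, 0.0, -0.0993]]
```

Request:
jog_arm([
  [[0.032,-0.019,-0.001,0,0,-0.104,0.5],[0.034,-0.015,-0.001,0,0,-0.104,0.5],[0.035,-0.012,-0.001,0,0,-0.104,0.5],[0.036,-0.008,-0.001,0,0,-0.104,0.5],[0.037,-0.004,-0.001,0,0,-0.104,0.5],[0.037,0,-0.001,0,0,-0.104,0.5],[0.037,0.0035,-0.001,0,0,-0.104,0.5],[0.036,0.007,-0.001,0,0,-0.104,0.5],[0.035,0.011,-0.001,0,0,-0.104,0.5],[0.034,0.0145,-0.001,0,0,-0.104,0.5],[0.038,-0.0095,0,0,0,-0.099,0.5],[0.038,-0.0057,0,0,0,-0.099,0.5]],
])

```text
clock: 1.3
position: [0.4458, -0.2217, 0.2488]
eef_rot: [0.698, 0.716, 0.0, -0.0]
wrist_force: [1.0, -0.7, -0.1]
grip_width: 0.499
finger_force: 0.0
```

Request:
jog_arm([
  [[0.039,-0.002,0,0,0,-0.099,0.5],[0.039,0.002,0,0,0,-0.099,0.5],[0.038,0.006,0,0,0,-0.099,0.5],[0.038,0.01,0,0,0,-0.099,0.5],[0.0365,0.013,0,0,0,-0.099,0.5],[0.035,0.017,0,0,0,-0.099,0.5],[0.033,0.02,0,0,0,-0.099,0.5],[0.031,0.0235,0,0,0,-0.099,0.5],[0.0285,0.0265,0,0,0,-0.099,0.5],[0.0255,0.029,0,0,0,-0.099,0.5],[0.0225,0.0315,0,0,0,-0.099,0.5],[0.0195,0.0335,0,0,0,-0.099,0.5]],
])

```text
clock: 2.5
position: [0.4152, 0.2429, 0.2493]
eef_rot: [0.179, 0.984, -0.0, 0.0]
wrist_force: [0.4, 0.1, -0.2]
grip_width: 0.497
finger_force: 0.0
```

Request:
jog_arm([
  [[0.016,0.0355,0,0,0,-0.099,0.5],[0.0125,0.037,0,0,0,-0.099,0.5],[0,0,0,0,0,0,0.5],[0,0,0,0,0,0,0.5],[0,0,0,0,0,0,0.5]],
])

```text
clock: 3.0
position: [0.4109, 0.3185, 0.249]
eef_rot: [0.083, 0.997, -0.0, -0.0]
wrist_force: [0.5, 0.0, 0.3]
grip_width: 0.499
finger_force: 0.0
```

```bash
python3 - <<'E'
from h import *
s=telemetry.state(); print(s['clock'],s['position'],s['joint_pos'],s['grip_width'],s['wrist_force']); print(R.from_quat(s['eef_rot']).as_matrix().round(3))
p,d,m=snap('wrist'); cv2.imwrite('pics/w0.png',p); w=world(d,m); np.savez('w0.npz',p=p,w=w)
g=w[:,:,2]
k=(g>.085)&(g<.115)&(np.hypot(w[...,0]-.406,w[...,1]-.342)<.03); a=w[k]; print(len(a),np.median(a,0),a.min(0),a.max(0))
if len(a): print(cv2.minEnclosingCircle((a[a[:,2]>.096][:,:2]*1000).astype(np.float32)))
E
```

```text
3.0 [0.41092012 0.31851613 0.24903333] [ 0.06590596  0.35084555 -0.95174639  1.83835839  0.31719152  1.11524841
  0.40485627] 0.49940197793201563 [0.51977714 0.03234107 0.33300661]
[[-0.986  0.166 -0.   ]
 [ 0.166  0.986 -0.001]
 [ 0.    -0.001 -1.   ]]
512 [0.40157658 0.34114266 0.10074868] [0.39356442 0.33126144 0.08511758] [0.41296794 0.35158455 0.10307023]
((403.52484130859375, 341.2867126464844), 9.80750846862793)
```

View pics/w0.png

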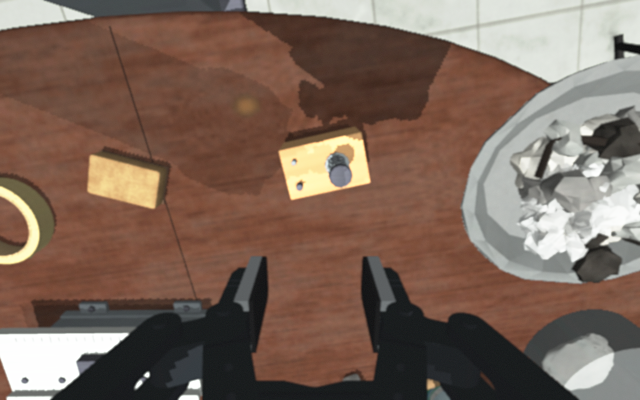

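The wrist view shows the stand at about (325,163), its pin knob at (340,170) and the bit shanks at (295,165–185). The fingers point clear of the bin. Next I go down over the knob.

```bash
python3 - <<'E'
from h import *
plan([([.4045,.3415,.13],None,4),([.4045,.3415,.074],None,4)])
E
```

```text
CALL [[0.0026, 0.0055, 0.0298, 0.0, 0.0, 0.0], [0.0026, 0.0054, 0.0298, 0.0, 0.0, 0.0], [0.0026, 0.0055, 0.0298, 0.0, 0.0, 0.0], [0.0025, 0.0054, 0.0298, 0.0, 0.0, 0.0], [0.0, 0.0, 0.014, 0.0, 0.0, 0.0], [0.0, 0.0, 0.014, 0.0, 0.0, 0.0], [0.0, 0.0, 0.014, 0.0, 0.0, 0.0], [0.0, 0.0001, 0.014, 0.0, 0.0, 0.0]]
```

Request:
jog_arm([
  [[0.0026,0.0055,0.03,0,0,0,0.5],[0.0026,0.0055,0.03,0,0,0,0.5],[0.0026,0.0055,0.03,0,0,0,0.5],[0.0026,0.0055,0.029,0,0,0,0.5],[0,0,0.014,0,0,0,0.5],[0,0,0.014,0,0,0,0.5],[0,0,0.014,0,0,0,0.5],[0,0,0.014,0,0,0,0.5],[0,0,0,0,0,0,0.5],[0,0,0,0,0,0,0.5]],
])

```text
clock: 4.05
position: [0.4041, 0.3429, 0.0745]
eef_rot: [0.082, 0.997, 0.0, -0.0]
wrist_force: [-0.0, -0.2, -0.0]
grip_width: 0.502
finger_force: 0.0
```

Request:
jog_arm([
  [[0,0,0,0,0,0,0.1],[0,0,0,0,0,0,0.1],[0,0,0,0,0,0,0.1],[0,0,0,0,0,0,0.1],[0,0,0,0,0,0,0.1],[0,0,0,0,0,0,0.1],[0,0,0,0,0,0,0.1],[0,0,0,0,0,0,0.1]],
], force=40)

```text
clock: 4.85
position: [0.4044, 0.3431, 0.075]
eef_rot: [0.082, 0.997, 0.0, 0.0]
wrist_force: [-1.0, -0.8, 7.4]
grip_width: 0.221
finger_force: 39.0
```

Request:
jog_arm([
  [[0,0,-0.01,0,0,0,0.1],[0,0,-0.02,0,0,0,0.1],[0,0,-0.03,0,0,0,0.1],[0,0,-0.03,0,0,0,0.1],[0,0,-0.03,0,0,0,0.1],[0,0,-0.03,0,0,0,0.1],[0,0,0,0,0,0,0.1],[0,0,0,0,0,0,0.1]],
])

```text
clock: 5.65
position: [0.4041, 0.3427, 0.2248]
eef_rot: [0.082, 0.997, 0.0, 0.001]
wrist_force: [-0.8, -0.1, -1.3]
grip_width: 0.222
finger_force: 39.2
```

```bash
python3 - <<'E'
from h import *
f=np.load('top0.npz'); w=f['w']
for u,v in [(345,88),(345,50),(360,6),(272,92),(305,95),(242,108),(420,86),(480,252)]: print((u,v),w[v,u].round(3))
J=np.arctan2(.988,.156)
plan([([.42,.30,.225],J,2),([.62,.036,.225],J,10)])
m=imaging.camera_model('wrist'); s=telemetry.state()
M=R.from_quat(s['eef_rot']).as_matrix()
for dx in(0,.03,.06,.1):
  for h in (.1,.16): 
    q=np.array(s['position'])+M@np.array([dx,0,h]); print(dx,h,cv2.projectPoints(q[None],m['rvec'],m['tvec'],np.array([[m['fx'],0,m['cx']],[0,m['fy'],m['cy']],[0,0,1]]),None)[0].ravel().round())
E
```

```text
(345, 88) [ 0.866 -0.055  0.015]
(345, 50) [ 0.948 -0.051  0.083]
(360, 6) [ 0.883 -0.062  0.4  ]
(272, 92) [0.82  0.147 0.102]
(305, 95) [0.815 0.059 0.093]
(242, 108) [0.799 0.239 0.035]
(420, 86) [ 0.872 -0.273  0.014]
(480, 252) [ 0.391 -0.392  0.109]
CALL [[-0.0113, -0.0198, -0.0001, 0.0002, 0.0005, -0.0042], [-0.0113, -0.0198, 0.0, 0.0002, 0.0005, -0.0042], [-0.0239, -0.023, 0.0, 0.0, 0.0, 0.0], [-0.0239, -0.023, 0.0, 0.0, 0.0, 0.0], [-0.0239, -0.0229, 0.0, 0.0, 0.0, 0.0], [-0.0239, -0.023, 0.0, 0.0, 0.0, 0.0], [-0.0239, -0.0229, 0.0, 0.0, 0.0, 0.0], [-0.0238, -0.023, 0.0, 0.0, 0.0, 0.0], [-0.0239, -0.0229, 0.0, 0.0, 0.0, 0.0], [-0.0238, -0.023, 0.0, 0.0, 0.0, 0.0], [-0.0239, -0.0229, 0.0, 0.0, 0.0, 0.0], [-0.0238, -0.023, 0.0, 0.0, 0.0, 0.0]]
0 0.1 [315. 207.]
0 0.16 [315. 185.]
0.03 0.1 [315. 166.]
0.03 0.16 [315. 151.]
0.06 0.1 [315. 121.]
0.06 0.16 [315. 114.]
0.1 0.1 [315.  55.]
0.1 0.16 [315.  62.]
```

Request:
jog_arm([
  [[-0.011,-0.02,0,0,0,-0.004,0.1],[-0.011,-0.02,0,0,0,-0.004,0.1],[-0.024,-0.023,0,0,0,0,0.1],[-0.024,-0.023,0,0,0,0,0.1],[-0.024,-0.023,0,0,0,0,0.1],[-0.024,-0.023,0,0,0,0,0.1],[-0.024,-0.023,0,0,0,0,0.1],[-0.024,-0.023,0,0,0,0,0.1],[-0.024,-0.023,0,0,0,0,0.1],[-0.024,-0.023,0,0,0,0,0.1],[-0.024,-0.023,0,0,0,0,0.1],[-0.024,-0.023,0,0,0,0,0.1]],
])

```text
clock: 6.85
position: [0.6205, 0.0339, 0.223]
eef_rot: [0.078, 0.997, -0.0, -0.001]
wrist_force: [0.5, 1.0, -0.1]
grip_width: 0.226
finger_force: 39.3
```

Request:
jog_arm([
  [[0,0,0,0,0,0,0.1],[0,0,0,0,0,0,0.1],[0,0,0,0,0,0,0.1]],
])

```text
clock: 7.15
position: [0.6197, 0.0362, 0.2237]
eef_rot: [0.078, 0.997, 0.0, -0.001]
wrist_force: [-0.2, -0.2, -1.4]
grip_width: 0.222
finger_force: 39.2
```

```bash
python3 - <<'E'
from h import *
s=telemetry.state(); print(s['clock'],s['position'],s['joint_pos'],s['wrist_force']); M=R.from_quat(s['eef_rot']).as_matrix(); print(M.round(4))
p,d,m=snap('wrist'); cv2.imwrite('pics/w1.png',p); w=world(d,m); np.savez('w1.npz',p=p,w=w,pos=s['position'],M=M,**{k:np.array(v) for k,v in m.items()})
g=w[...,2]
for n,z0,z1 in(('table',.046,.057),('boss',.0605,.068)):
    k=((g>z0)&(g<z1)&(np.hypot(w[...,0]-.6,w[...,1]-.03)<(.2 if n=='table' else .026))).astype(np.uint8)
    k=cv2.morphologyEx(k,cv2.MORPH_OPEN,np.ones((3,3))); a=w[k>0]; r=cv2.minAreaRect((a[:,:2]*1000).astype(np.float32)); print(n,len(a),np.median(a,0),r)
E
```

```text
7.15 [0.61968276 0.03616236 0.22365795] [ 0.4711505   0.54720133 -0.80819514  1.61936525  0.42209031  1.15974477
  0.97909632] [-0.16810847 -0.21536987 -1.42894605]
[[-9.879e-01  1.548e-01 -1.300e-03]
 [ 1.548e-01  9.879e-01  4.000e-04]
 [ 1.300e-03  2.000e-04 -1.000e+00]]
table 22518 [0.59050978 0.03054051 0.05110161] ((594.175048828125, 28.94501495361328), (231.02281188964844, 82.86405944824219), 81.21065521240234)
boss 1488 [0.59795113 0.02807744 0.06303588] ((598.5452270507812, 27.837783813476562), (35.39909744262695, 36.19606018066406), 81.45072937011719)
```

View pics/w1.png

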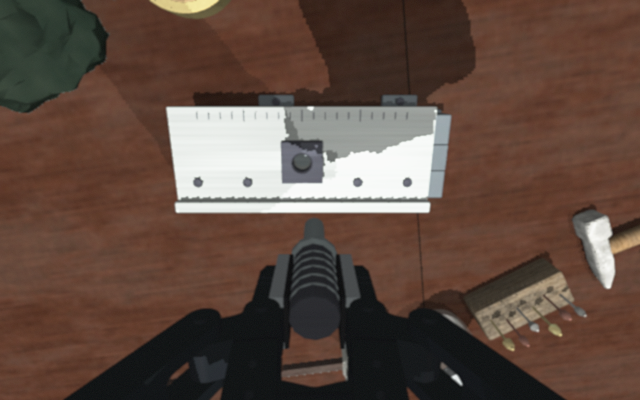

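The wrist view shows the boss at (302,161) with its hole at (302,161). The held pin runs from its knob at (315,315) to its tip at about (314,222).

```bash
python3 - <<'E'
from h import *
f=np.load('w1.npz'); w=f['w'];p=f['p']; Rm=cv2.Rodrigues(f['rvec'])[0]; c=-Rm.T@f['tvec'].ravel()
def ray(u,v,z):
    r=Rm.T@np.array([(u-f['cx'])/f['fx'],(v-f['cy'])/f['fy'],1]); return c+r*(z-c[2])/r[2]
print('hole',ray(302,161,.064)); print('tip?',ray(314.5,222,.153), 'pos',f['pos'])
for v in range(212,340,6): print(v,w[v,306:326:3,2].round(3), p[v,300:330:4].mean(1).round())
cv2.imwrite('pics/w1c.png',cv2.resize(p[130:350,240:390],None,fx=2.7,fy=2.7,interpolation=cv2.INTER_CUBIC))
E
```

```text
hole [0.59679483 0.0286325  0.064     ]
tip? [0.61908978 0.03586084 0.153     ] pos [0.61968276 0.03616236 0.22365795]
212 [-0.    -0.002 -0.002 -0.003 -0.001 -0.001 -0.002] [186. 184. 184. 182. 181. 182. 181. 181.]
218 [-0.003 -0.001  0.16   0.16   0.16  -0.001 -0.001] [72. 72. 73. 71. 69. 67. 67. 67.]
224 [ 0.165  0.169  0.171  0.171  0.17   0.167 -0.   ] [75. 71. 65. 68. 67. 65. 68. 70.]
230 [0.174 0.177 0.179 0.179 0.178 0.175 0.167] [71. 70. 67. 69. 68. 66. 69. 74.]
236 [0.182 0.186 0.201 0.202 0.2   0.185 0.177] [72. 66. 67. 68. 67. 66. 70. 75.]
242 [0.204 0.203 0.204 0.204 0.204 0.204 0.204] [79. 87. 88. 83. 89. 87. 85. 72.]
248 [0.209 0.209 0.209 0.21  0.21  0.209 0.208] [78. 34. 33. 35. 37. 34. 37. 79.]
254 [0.214 0.216 0.217 0.216 0.216 0.215 0.215] [57. 55. 36. 34. 33. 37. 53. 60.]
260 [0.22  0.222 0.223 0.222 0.222 0.22  0.221] [45. 75. 55. 37. 41. 51. 62. 48.]
266 [0.227 0.228 0.228 0.228 0.228 0.226 0.227] [34. 58. 75. 59. 72. 71. 55. 33.]
272 [0.231 0.232 0.233 0.233 0.233 0.233 0.232] [40. 33. 38. 46. 46. 39. 35. 44.]
278 [0.236 0.238 0.237 0.236 0.237 0.237 0.236] [6
[... 158 characters left out ...]
46] [36. 35. 36. 35. 34. 34. 33. 37.]
296 [0.248 0.249 0.249 0.249 0.248 0.249 0.248] [33. 35. 38. 39. 40. 37. 37. 34.]
302 [0.25  0.25  0.25  0.25  0.251 0.249 0.249] [46. 45. 46. 45. 45. 46. 46. 45.]
308 [0.249 0.25  0.249 0.25  0.249 0.249 0.251] [45. 46. 46. 47. 44. 47. 45. 46.]
314 [0.25  0.25  0.25  0.248 0.25  0.249 0.251] [45. 44. 44. 45. 45. 45. 45. 45.]
320 [0.25  0.249 0.25  0.25  0.25  0.25  0.25 ] [43. 44. 46. 45. 45. 46. 45. 45.]
326 [0.251 0.249 0.25  0.25  0.251 0.25  0.249] [44. 45. 43. 43. 44. 44. 43. 45.]
332 [0.25  0.249 0.25  0.249 0.25  0.25    nan] [45. 46. 45. 46. 45. 45. 46. 45.]
338 [-0.     0.249  0.249  0.25   0.249  0.249 -0.   ] [72. 61. 53. 48. 44. 55. 70. 78.]
```

View pics/w1c.png

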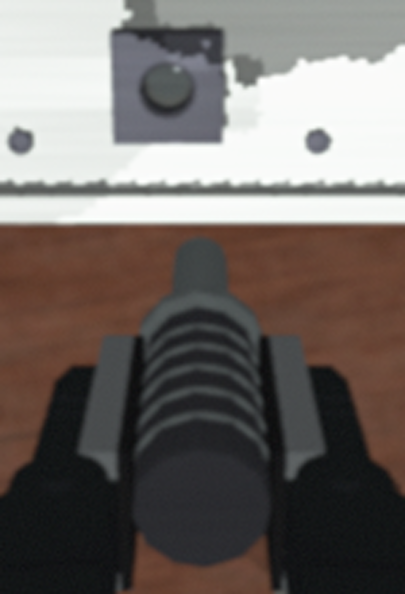

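The crop shows the boss hole at crop (167,88), which is full-image (302,162). The pin is upright and centred between the pads.

```bash
python3 - <<'E'
from h import *
f=np.load('w1.npz'); w=f['w']; g=w[...,2]
k=np.zeros(g.shape,bool); k[295:342,286:344]=1
a=w[k&(g>.246)&(g<.254)]; print('top',cv2.minEnclosingCircle((a[:,:2]*1000).astype(np.float32)),np.median(a[:,2]))
from scipy.optimize import least_squares
def fit(z0,z1,r,u=(285,345),v=(212,300)):
    k=np.zeros(g.shape,bool); k[v[0]:v[1],u[0]:u[1]]=1
    a=w[k&(g>z0)&(g<z1)][:,:2]*1000
    s=least_squares(lambda c:np.hypot(*(a-c).T)-r,a.mean(0)+[5,0],loss='soft_l1'); print(z0,len(a),s.x,np.median(abs(s.fun)))
fit(.162,.185,6,(304,326),(218,238)); fit(.212,.244,10,(304,327))
b=w[150:175,285:320].reshape(-1,3); k=(b[:,2]>.0605)&(b[:,2]<.067)
E
```

```text
top ((618.6149291992188, 35.95170211791992), 14.61121940612793) 0.24963010977894748
0.162 295 [619.30990467  35.51545752] 0.14122494529667406
0.212 868 [619.40566939  35.79186315] 0.23217415523722895
```

Request:
jog_arm([
  [[0.005,-0.0025,0,0,0,0,0.1],[0.005,-0.0025,0,0,0,0,0.1],[0.005,-0.0025,0.01,0,0,0,0.1],[0.0055,-0.003,0.016,0,0,0,0.1],[0,0,0.016,0,0,0,0.1],[0,0,0.016,0,0,0,0.1],[0,0,0.016,0,0,0,0.1],[0,0,0,0,0,0,0.1],[0,0,0,0,0,0,0.1]],
])

```text
clock: 8.1
position: [0.5986, 0.0284, 0.1501]
eef_rot: [0.078, 0.997, 0.0, -0.0]
wrist_force: [-0.8, 1.3, -1.3]
grip_width: 0.22
finger_force: 39.3
```

```bash
python3 - <<'E'
from h import *
s=telemetry.state(); print(s['clock'],s['position'],s['wrist_force']); M=R.from_quat(s['eef_rot']).as_matrix(); print(M.round(4))
p,d,m=snap('wrist'); cv2.imwrite('pics/w2.png',cv2.resize(p[150:350,200:420],None,fx=2.7,fy=2.7,interpolation=cv2.INTER_CUBIC))
E
```

```text
8.1 [0.59859239 0.02837435 0.15007403] [-0.78300328  1.30436234 -1.34539285]
[[-9.878e-01  1.558e-01 -6.000e-04]
 [ 1.558e-01  9.878e-01  5.000e-04]
 [ 6.000e-04  4.000e-04 -1.000e+00]]
```

View pics/w2.png

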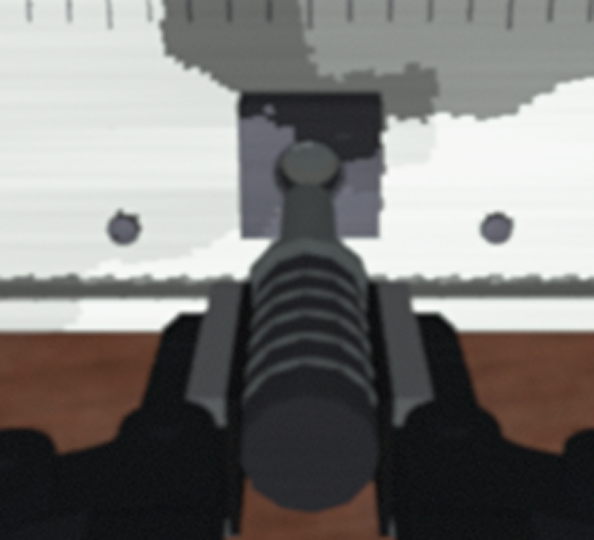

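The crop shows the pin's shaft in line with the boss hole at crop (308,165), laterally centred, so I go down gently.

Request:
jog_arm([
  [[0,0,0.004,0,0,0,0.1],[0,0,0.004,0,0,0,0.1],[0,0,0.003,0,0,0,0.1],[0,0,0.002,0,0,0,0.1],[0,0,0.002,0,0,0,0.1],[0,0,0.002,0,0,0,0.1],[0,0,0,0,0,0,0.1]],
])

```text
clock: 8.85
position: [0.5984, 0.028, 0.133]
eef_rot: [0.078, 0.997, 0.0, -0.0]
wrist_force: [-0.2, 0.6, -1.9]
grip_width: 0.219
finger_force: 39.2
```

Request:
jog_arm([
  [[0,0,0.002,0,0,0,0.1],[0,0,0.002,0,0,0,0.1],[0,0,0.002,0,0,0,0.1],[0,0,0.002,0,0,0,0.1],[0,0,0,0,0,0,0.1]],
])

```text
clock: 9.35
position: [0.5984, 0.028, 0.125]
eef_rot: [0.078, 0.997, 0.0, -0.0]
wrist_force: [0.4, 0.6, -0.7]
grip_width: 0.223
finger_force: 39.3
```

Request:
jog_arm([
  [[0,0,0.003,0,0,0,0.1],[0,0,0.003,0,0,0,0.1],[0,0,0.003,0,0,0,0.1],[0,0,0.003,0,0,0,0.1],[0,0,0.003,0,0,0,0.1],[0,0,0,0,0,0,0.1]],
])

```text
clock: 9.95
position: [0.5983, 0.028, 0.1098]
eef_rot: [0.078, 0.997, 0.0, -0.0]
wrist_force: [-0.4, 0.1, 0.1]
grip_width: 0.223
finger_force: 39.2
```

Request:
jog_arm([
  [[0,0,0.002,0,0,0,0.1],[0,0,0.002,0,0,0,0.1],[0,0,0.001,0,0,0,0.1],[0,0,0.001,0,0,0,0.1],[0,0,0,0,0,0,0.1]],
])

```text
clock: 10.45
position: [0.5985, 0.028, 0.1042]
eef_rot: [0.078, 0.997, 0.0, -0.0]
wrist_force: [-0.2, 0.5, -1.5]
grip_width: 0.22
finger_force: 39.2
```

Request:
jog_arm([
  [[0,0,0.0007,0,0,0,0.1],[0,0,0.0007,0,0,0,0.1],[0,0,0.0006,0,0,0,0.1],[0,0,0,0,0,0,0.1]],
])

```text
clock: 10.85
position: [0.5985, 0.028, 0.1022]
eef_rot: [0.078, 0.997, 0.0, -0.0]
wrist_force: [0.7, 0.2, -0.4]
grip_width: 0.222
finger_force: 39.2
```

Request:
jog_arm([
  [[0,0,0.0005,0,0,0,0.1],[0,0,0.0005,0,0,0,0.1],[0,0,0,0,0,0,0.1]],
])

```text
clock: 11.15
position: [0.5985, 0.028, 0.1012]
eef_rot: [0.078, 0.997, 0.0, -0.0]
wrist_force: [0.1, -0.4, -0.4]
grip_width: 0.22
finger_force: 39.2
```

Request:
jog_arm([
  [[0,0,0.0005,0,0,0,0.1],[0,0,0,0,0,0,0.1]],
])

```text
clock: 11.35
position: [0.5986, 0.028, 0.1009]
eef_rot: [0.078, 0.997, 0.0, 0.0]
wrist_force: [-0.3, -0.6, 2.4]
grip_width: 0.225
finger_force: 39.6
```

Request:
jog_arm([
  [[0,0,0.0005,0,0,0,0.1],[0,0,0,0,0,0,0.1]],
])

```text
clock: 11.55
position: [0.5988, 0.028, 0.1007]
eef_rot: [0.078, 0.997, -0.0, 0.0]
wrist_force: [-2.2, 0.0, 7.0]
grip_width: 0.219
finger_force: 40.2
```

Request:
jog_arm([
  [[0,0.001,0,0,0,0,0.1],[0,0.002,0,0,0,0,0.1],[0,0.002,0,0,0,0,0.1],[0,0.002,0,0,0,0,0.1],[0,0.002,0,0,0,0,0.1],[0,0,0,0,0,0,0.1]],
])

```text
clock: 12.15
position: [0.6002, 0.0359, 0.1007]
eef_rot: [0.079, 0.997, -0.001, 0.0]
wrist_force: [-1.1, -5.1, 7.9]
grip_width: 0.221
finger_force: 41.0
```

Request:
jog_arm([
  [[0,0.002,0,0,0,0,0.1],[0,0.002,0,0,0,0,0.1],[0,0.002,0,0,0,0,0.1]],
])

```text
clock: 12.45
position: [0.6011, 0.0412, 0.1007]
eef_rot: [0.079, 0.997, -0.001, 0.0]
wrist_force: [-1.5, -8.8, 9.0]
grip_width: 0.219
finger_force: 41.4
```

Request:
jog_arm([
  [[0,0.0015,0,0,0,0,0.1],[0,0.0015,0,0,0,0,0.1],[0,0.001,0,0,0,0,0.1],[0,0,0,0,0,0,0.1]],
])

```text
clock: 12.85
position: [0.6018, 0.0455, 0.1007]
eef_rot: [0.079, 0.997, -0.001, 0.0]
wrist_force: [-2.2, -6.7, 8.2]
grip_width: 0.221
finger_force: 41.3
```

Request:
jog_arm([
  [[0,0.0015,0,0,0,0,0.1],[0,0.0015,0,0,0,0,0.1],[0,0.001,0,0,0,0,0.1]],
])

```text
clock: 13.15
position: [0.6024, 0.0492, 0.1007]
eef_rot: [0.079, 0.997, -0.001, 0.0]
wrist_force: [-2.0, -8.9, 8.7]
grip_width: 0.219
finger_force: 41.5
```

Request:
jog_arm([
  [[0,0.0015,0,0,0,0,0.1],[0,0.0015,0,0,0,0,0.1],[0,0.001,0,0,0,0,0.1]],
])

```text
clock: 13.45
position: [0.603, 0.0532, 0.1007]
eef_rot: [0.079, 0.997, -0.001, 0.0]
wrist_force: [-1.6, -8.8, 8.8]
grip_width: 0.22
finger_force: 41.5
```

Request:
jog_arm([
  [[0,0.0015,0,0,0,0,0.1],[0,0.0015,0,0,0,0,0.1],[0,0.001,0,0,0,0,0.1]],
])

```text
clock: 13.75
position: [0.6037, 0.0571, 0.1006]
eef_rot: [0.079, 0.997, -0.001, 0.0]
wrist_force: [-1.9, -9.7, 8.2]
grip_width: 0.223
finger_force: 41.5
```

Request:
jog_arm([
  [[0,0.0015,0,0,0,0,0.1],[0,0.0015,0,0,0,0,0.1],[0,0.001,0,0,0,0,0.1]],
])

```text
clock: 14.05
position: [0.6043, 0.0611, 0.1007]
eef_rot: [0.079, 0.997, -0.001, 0.0]
wrist_force: [-2.5, -8.9, 8.2]
grip_width: 0.225
finger_force: 41.5
```

Request:
jog_arm([
  [[0,0.0015,0,0,0,0,0.1],[0,0.0015,0,0,0,0,0.1],[0,0.001,0,0,0,0,0.1]],
])

```text
clock: 14.35
position: [0.6049, 0.065, 0.1007]
eef_rot: [0.079, 0.997, -0.001, 0.0]
wrist_force: [-1.7, -8.7, 9.4]
grip_width: 0.223
finger_force: 41.5
```

Request:
jog_arm([
  [[0,0.0015,0,0,0,0,0.1],[0,0.0015,0,0,0,0,0.1],[0,0.001,0,0,0,0,0.1]],
])

```text
clock: 14.65
position: [0.6055, 0.0689, 0.1007]
eef_rot: [0.079, 0.997, -0.001, 0.0]
wrist_force: [-1.3, -8.0, 8.6]
grip_width: 0.221
finger_force: 41.6
```

Request:
jog_arm([
  [[0,0.0015,0,0,0,0,0.1],[0,0.0015,0,0,0,0,0.1],[0,0.001,0,0,0,0,0.1]],
])

```text
clock: 14.95
position: [0.6062, 0.0729, 0.1007]
eef_rot: [0.079, 0.997, -0.001, 0.0]
wrist_force: [-1.6, -8.1, 9.3]
grip_width: 0.225
finger_force: 41.6
```

```bash
python3 - <<'E'
from h import *
p,d,m=snap('wrist'); w=world(d,m); g=w[...,2]; s=telemetry.state()
k=((g>.0605)&(g<.068)).astype(np.uint8); k[:, :270]=0;k[:,360:]=0; k=cv2.morphologyEx(k,cv2.MORPH_OPEN,np.ones((3,3)))
a=w[k>0]; a=a[np.hypot(a[:,0]-.607,a[:,1]-.07)<.03]; print(len(a),np.median(a,0),a.min(0),a.max(0),s['position'])
c=w[(g>.046)&(g<.057)]; print(cv2.minAreaRect((c[:,:2]*1000).astype(np.float32)))
E
```

```text
2078 [0.59482305 0.07027211 0.06305458] [0.58431519 0.05132353 0.0605106 ] [0.61299196 0.09010506 0.06535647] [0.60620349 0.07310928 0.10068974]
((600.4940795898438, 70.37808227539062), (231.32192993164062, 83.76026916503906), 81.1951675415039)
```

Request:
jog_arm([
  [[0,0.0015,0,0,0,0,0.1],[0,0.0015,0,0,0,0,0.1],[0,0.001,0,0,0,0,0.1]],
])

```text
clock: 15.3
position: [0.6068, 0.0771, 0.1006]
eef_rot: [0.079, 0.997, -0.001, 0.0]
wrist_force: [-1.0, -6.5, 6.0]
grip_width: 0.223
finger_force: 40.8
```

Request:
jog_arm([
  [[0,0.001,0,0,0,0,0.1],[0,0.001,0,0,0,0,0.1]],
])

```text
clock: 15.5
position: [0.6069, 0.08, 0.1003]
eef_rot: [0.079, 0.997, -0.0, 0.0]
wrist_force: [0.2, -1.3, -0.5]
grip_width: 0.219
finger_force: 39.5
```

Request:
jog_arm([
  [[0,0.001,0,0,0,0,0.1],[0,0.001,0,0,0,0,0.1]],
])

```text
clock: 15.7
position: [0.6071, 0.0825, 0.1001]
eef_rot: [0.078, 0.997, 0.0, -0.0]
wrist_force: [0.4, -1.0, -0.3]
grip_width: 0.218
finger_force: 39.5
```

The vertical force fell to zero and the tool sank, so the pin has found the slot. I go down gently and watch the force.

Request:
jog_arm([
  [[0,0.0005,0.0005,0,0,0,0.1],[0,0,0.001,0,0,0,0.1],[0,0,0.001,0,0,0,0.1],[0,0,0,0,0,0,0.1]],
])

```text
clock: 16.1
position: [0.607, 0.083, 0.0975]
eef_rot: [0.078, 0.997, 0.0, -0.0]
wrist_force: [-0.5, -0.8, -1.6]
grip_width: 0.223
finger_force: 39.3
```

Request:
jog_arm([
  [[0,0,0.001,0,0,0,0.1],[0,0,0.001,0,0,0,0.1],[0,0,0,0,0,0,0.1]],
])

```text
clock: 16.4
position: [0.6071, 0.0828, 0.0956]
eef_rot: [0.078, 0.997, 0.0, -0.0]
wrist_force: [-0.3, 1.1, -0.8]
grip_width: 0.226
finger_force: 39.3
```

Request:
jog_arm([
  [[0,0,0.001,0,0,0,0.1],[0,0,0.001,0,0,0,0.1],[0,0,0.001,0,0,0,0.1],[0,0,0,0,0,0,0.1]],
])

```text
clock: 16.8
position: [0.6071, 0.0828, 0.0926]
eef_rot: [0.078, 0.997, 0.0, -0.0]
wrist_force: [0.4, 0.2, -0.7]
grip_width: 0.222
finger_force: 39.3
```

Request:
jog_arm([
  [[0,0,0.001,0,0,0,0.1],[0,0,0.001,0,0,0,0.1],[0,0,0.001,0,0,0,0.1],[0,0,0,0,0,0,0.1]],
])

```text
clock: 17.2
position: [0.6071, 0.0828, 0.0896]
eef_rot: [0.078, 0.997, -0.0, -0.0]
wrist_force: [1.2, 0.1, -1.8]
grip_width: 0.224
finger_force: 39.3
```

Request:
jog_arm([
  [[0,0,0.001,0,0,0,0.1],[0,0,0.001,0,0,0,0.1],[0,0,0,0,0,0,0.1]],
])

```text
clock: 17.5
position: [0.6071, 0.0828, 0.0876]
eef_rot: [0.078, 0.997, 0.0, -0.0]
wrist_force: [0.7, 0.6, -1.1]
grip_width: 0.221
finger_force: 39.3
```

Request:
jog_arm([
  [[0,0,0.0005,0,0,0,0.1],[0,0,0.0005,0,0,0,0.1],[0,0,0,0,0,0,0.1]],
])

```text
clock: 17.8
position: [0.6073, 0.0828, 0.087]
eef_rot: [0.078, 0.997, -0.0, 0.0]
wrist_force: [-1.6, 0.1, 2.5]
grip_width: 0.221
finger_force: 39.9
```

Contact came at the expected height, which means the collar is on the boss. I press a touch more, open slightly, then retreat.

Request:
jog_arm([
  [[0,0,0.0005,0,0,0,0.1],[0,0,0,0,0,0,0.1]],
])

```text
clock: 18.0
position: [0.6074, 0.0831, 0.087]
eef_rot: [0.078, 0.997, 0.0, 0.0]
wrist_force: [-3.7, -1.0, 10.7]
grip_width: 0.223
finger_force: 40.7
```

Request:
jog_arm([
  [[0,0,0,0,0,0,0.25],[0,0,0,0,0,0,0.3],[0,0,0,0,0,0,0.4],[0,0,0,0,0,0,0.5],[0,0,0,0,0,0,0.5],[0,0,0,0,0,0,0.5],[0,0,0,0,0,0,0.5]],
])

```text
clock: 18.7
position: [0.6072, 0.0828, 0.0862]
eef_rot: [0.078, 0.997, 0.0, -0.0]
wrist_force: [0.7, 0.6, 0.1]
grip_width: 0.504
finger_force: 0.0
```

Request:
jog_arm([
  [[0,0,-0.01,0,0,0,0.5],[0,0,-0.02,0,0,0,0.5],[0,0,-0.03,0,0,0,0.5],[0,0,-0.03,0,0,0,0.5],[0,0,-0.03,0,0,0,0.5],[0,0,0,0,0,0,0.5],[0,0,0,0,0,0,0.5],[0,0,0,0,0,0,0.5],[0,0,0,0,0,0,0.5]],
])

```text
clock: 19.6
position: [0.6068, 0.0827, 0.2055]
eef_rot: [0.078, 0.997, -0.0, -0.001]
wrist_force: [0.9, -0.4, -0.2]
grip_width: 0.5
finger_force: 0.0
```

```bash
python3 - <<'E'
from h import *
p,d,m=snap('wrist'); w=world(d,m); g=w[...,2]; s=telemetry.state(); print(s['clock'],s['position'],s['wrist_force'])
a=w[(g>.1)&(g<.13)&(np.hypot(w[...,0]-.607,w[...,1]-.083)<.03)]; print('knob',len(a),np.median(a,0),np.percentile(a[:,2],[50,90,98]))
cv2.imwrite('pics/w3.png',p)
E
```

```text
19.65 [0.6068873  0.08278525 0.20560586] [-0.63095617 -0.22282953  0.26374597]
knob 713 [0.60470355 0.08288533 0.11274738] [0.11274738 0.11379175 0.11419772]
```

View pics/w3.png

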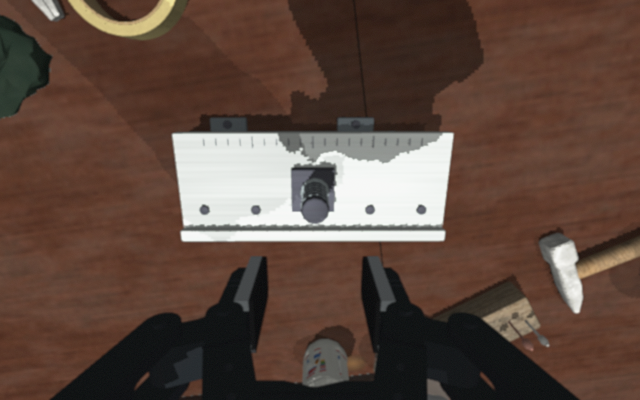

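The pin stands upright in the boss at (315,195). Its knob top is at 113–114 mm, as expected when home (114 mm), and the gripper is clear.

```bash
python3 -c "
from station import job; print(job.finish_job())"
```

```text
the job is handed in; nothing more can be done
None
```

The pin is home in the slot with its collar on the boss and has been let go; the bystanders were not touched, and the job was handed in at about 20 s.

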